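# Seat a sample-tube rack against the reader's sprung plunger and hold it there

## Robot

A 6-joint arm with a two-finger parallel gripper is mounted at the origin on the work surface. World frame = base frame: x ahead of the robot, y to its left, z up, the work surface at z = 0. Lengths are in m, angles in rad, forces in N, time in s.
With the tool pointing down it reaches from about 0.3 to 0.775 m from the base axis. Payload 14.6 kg.
Tool frame: the origin (TCP) lies at the very end of the fingers, on their centre line; the grasp point (between the pads) lies 19 mm behind it; z points along the fingers, x is the direction in which the jaws open and shut, and the axes are right-handed (so a half turn about z gives the same grasp; the last joint's range is limited). The gripper opens to 85 mm and grips with 20 to 120 N. Pads are 22 mm wide; open, the fingers measure 114 mm over their backs; the gripper's body (76 mm by 85 mm) begins 54 mm behind the grasp point. The pads swing forward as they close: fully open they stand 13 mm farther back than shut.
Start: joints at [1.185, 0.3, 1.521, -0, 1.321, -0.067], TCP at [0.172, 0.522, 0.231] pointing down, gripper open.
Joint ranges: [-3.03, 3.03], [-0.79, 2.21], [0.23, 2.52], [-1.04, 4.18], [0, 3.07], [-2.55, 2.55]. Speed limits (rad/s): [2.22, 2.22, 2.57, 3.14, 3.14, 3.14].

## Interface

Orientations are given as a rotation vector (axis times angle).
In Python, from rig import get_state, read_camera, sign_off gives the robot as it stands. The module is installed in compiled form; this text tells all that it offers.
- The arm moves only by the tool carry_out, never from a script. Its argument "motion" is text: rows parted by semicolons, each of 7 numbers parted by spaces: the shift along the tool's x, y, z in m, then the turn, a rotation vector about the tool's x, y, z in degrees, then the closure, from 0 (fully open) to 1 (shut). In form: tx ty tz ax ay az hand; .... A call has 1 to 12 rows; each row shifts and turns the commanded pose from where the row before left it, along the tool's axes as they then stand; what a row does not reach is not made up. A row lasts 1/12 s, in which the tool goes at most 41.7 mm and 7.16 degrees, less where a joint would pass 70% of its speed; a pose out of reach is approached as far as the arm can. A call is refused whole if a number of a shift passes 0.0417 or a number of a turn 7.16, either way. A call with a gripper value outside its range is refused whole. The fingers move at their own pace and stop on an object; "grip_force" is the grip in N (left out, the last holds). Time passes only in rows, so rows that do not move let the fingers close. It gives the time, the measured TCP pose, the force and the opening at its end, in the units of the state.
- get_state(): the state, without advancing time (a new reading comes with each control period).
- read_camera(name): name is "scene" or "top" or "wrist"; returns a dict with "color" (420x560x3 uint8, blue, green, red), "fx", "fy", "cx", "cy" (pixels), "camera_from_world" (4x4, takes a point from world to camera coordinates). Camera axes: x right, y up, looking along -z (the intrinsics and any distortion apply to the point x, -y, -z); pixel columns grow to the right and rows downward; lengths in m; the calibration is good to about 2 mm. A picture is of the moment at which its call begins. There is no depth.
- sign_off(): hands the job in, once; it reports no verdict.
The state is a dict: "time": time; "q": joint angles; "qvel": joint speeds; "tau": joint torques, N m; "eef_pos": TCP position; "orientation": TCP orientation; "force": force on the tool from outside, world axes, zero at the start; "moment": the same for the moment, N m; "grip_width": finger opening in m.
Only numpy, scipy, OpenCV 4.12 (cv2) and the standard library are available. Lean on these libraries where they do the work, as an engineer would, in place of code of your own. Each camera call takes 0.05 s, during which the arm holds its last target.

## Task

Load the tube rack with the orange caps into the rack reader: stand it upright in the channel between the two rails and slide it along, pushing the brass spring plunger back, until the end of the rack is firmly against both steel stops. The spring will push the rack out again, so finish while still holding it pressed on the stops, firmly but without ramming; do not let go. Leave the blue-capped rack, the bottle and the green box where they are.

Things in the scene. Friction and masses are not known exactly. Their poses are not given: they have to be found in the camera images.
- rack_orange: white rigid rack, four tubes in a row, caps orange, about 350 g. Origin: centre of its underside; x along the row, y across, z up; both ends alike (either way round will do). Foot 136 (x) x 40 (y) x 10 high; flat end plates 40 wide, outer faces at x = +-68, up to z = 75; tubes at x = +-33, +-53, caps 16 across, tops at 78. Grey grip post in the middle, 26 (x) x 16 (y), top at 106
- rack_orange_grip (a point): grip point of the orange-capped rack: on the axis of its grey post, 90 above the rack's underside (16 below the post's top); pinch the post across its 16 mm, along the rack's y; axes as the rack's
- dock: rack reader fixed to the bench; grey base plate 8 thick, x -130 to 170, y -55 to 150. Origin: bench level, on the channel's centre line; x = push direction, y towards the white side reader box (y 87 to 143, x -15 to 85, top at z = 78). Channel (slippery coating): floor is the plate's top (z = 8), runs along x from -100 to 90, open above and at the -x end; rails described at dock_seat
- dock_seat (a point): where the centre of the rack's underside lies when its end is on the stops: on the channel floor, 8 above the bench, 32 in +x of the dock's origin; axes as the dock's. Aluminium rails on both sides: inner faces at y = +-24 (48 clear for the 40 mm rack), 10 high, with bevels on top that spread to y = +-35 at z = 28
- stop: hard stop, fixed: two upright steel bars, each 12 wide, centred at y = +-17 of the dock, front faces at x = 100 of the dock, z = 10 to 88. This body's origin and axes coincide with the dock's. Behind them a white spring housing (x 114 to 164, 62 wide, top at z = 90)
- plunger (a joint): travel (m) of the brass spring plunger, 14 across, axis along the dock's x, 70 above the bench, between the stop bars. 0 = fully out, rounded tip 20 mm in front of the stops; grows as pushed in (+x of the dock); 0.020 when the rack's end touches the stops. Spring 4 N at 0, rising to 8 N at the stops; it pushes a released rack back out
- plunger_tip (a point): foremost point of the plunger's rounded end; 80 in +x of the dock's origin, 70 above the bench when fully out
- rack_blue: white rack, NOT to be moved, four tubes in a row, caps blue, about 350 g. Origin: centre of its underside; x along the row, y across, z up; both ends alike (either way round will do). Foot 136 (x) x 40 (y) x 10 high; flat end plates 40 wide, outer faces at x = +-68, up to z = 75; tubes at x = +-33, +-53, caps 16 across, tops at 78. Grey grip post in the middle, 26 (x) x 16 (y), top at 106
- bottle: amber jar with white lid, 56 in diameter, 100 high, standing; origin: centre of its underside. Not to be moved
- tip_box: green closed box, 80 x 115 x 52 high; origin: centre of its underside. Not to be moved
There are look-alikes about, which are no part of the job. What is shaped like the rack_orange but pink or red is not meant.

How it is judged:
On the way, in this order (a step that is already met when the one before it is completed fails the run):
1. the orange-capped rack stands upright in the channel between the rails (y of rack_orange in the frame of dock between -0.008 and 0.008 m and z of rack_orange in the frame of dock between 0.004 and 0.013 m and x of rack_orange in the frame of dock between -0.09 and 0.05 m and angle between rack_orange's own z axis and vertical below 0.09 rad and angle between the x axis of rack_orange and the x axis of dock, either way round below 0.1 rad), for 0.1 s.
2. the gripper presses it on the stops, plunger pushed in (all of step 1 and value of joint plunger above 0.0175 m and x of rack_orange in the frame of dock above 0.0295 m and contact force between rack_orange and stop between 1 and 60 N and contact force between the fingers and rack_orange above 3 N), for 0.5 s.
At the end, for the whole second after the job is handed in: Orange rack in the channel (8 mm of centre line, 5 mm of floor height, tilt < 0.09 rad, yaw 0.1 rad), within 2.5 mm of the stops and pressing them with 1 to 60 N, plunger in by over 17.5 mm, fingers on the rack with over 3 N; blue rack, bottle, box within 30 mm of their starts (all of step 2 and distance of each of rack_blue, bottle, tip_box from where it was at the start of the episode below 0.03 m); the arm keeps its last pose, push and grip.
It fails at once if the blue-capped rack is pushed away by more than 3 cm or knocked over (distance of rack_blue from where it was at the start of the episode above 0.03 m or angle between rack_blue's own z axis and vertical above 0.5 rad).
It fails at once if the amber bottle is pushed away by more than 3 cm or knocked over (distance of bottle from where it was at the start of the episode above 0.03 m or angle between bottle's own z axis and vertical above 0.5 rad).
It fails at once if the green box is pushed away by more than 3 cm or knocked over (distance of tip_box from where it was at the start of the episode above 0.03 m or angle between tip_box's own z axis and vertical above 0.5 rad).
It fails at once if the rack is rammed into the stops (over 80 N) (contact force between rack_orange and stop above 80 N).
It also fails if it takes over 42 s, if anything falls off the work surface, if the arm or the gripper's body presses on something with over 40 N, if the wrist force passes 120 N, or if a joint passes its speed limit or range.

## Working session

There is one attempt and no reset: what is moved stays moved. The work goes in short steps, Python scripts to look and compute and a tool call to move; the robot and the scene stay as the last step left them, time stands still between calls to the robot, and variables do not carry over. Pictures are saved under pics/ and viewed, and the job is handed in when it is done.

Besides the shell and the picture viewer there is one more tool, called after ">>>" as a command line: name --argument value ..., lists and objects as JSON in quotes. carry_out: Moves the arm, as the interface text tells. Its arguments: {"type":"object","properties":{"motion":{"type":"string"},"grip_force":{"type":"number"}},"required":["motion"]}

```bash
mkdir -p pics; python3 - <<'E'
from rig import *
import cv2,numpy as np,json
s=get_state();print({k:np.round(v,3).tolist() for k,v in s.items()})
for n in ["scene","top","wrist"]:
    d=read_camera(n);cv2.imwrite(f"pics/{n}0.png",d["color"])
    print(n,d["fx"],d["fy"],d["cx"],d["cy"],[k for k in d]);print(np.round(d["camera_from_world"],3).tolist())
    np.savez(f"cam_{n}0.npz",**d)
E
```

```text
{'time': 0.0, 'q': [1.185, 0.3, 1.522, -0.0, 1.321, -0.067], 'qvel': [0.001, 0.0, -0.001, -0.0, 0.0, -0.0], 'tau': [0.0, -54.352, -36.178, -0.0, 0.004, 0.0], 'eef_pos': [0.172, 0.522, 0.231], 'orientation': [2.545, 1.84, -0.002], 'force': [-0.093, 0.363, 0.439], 'moment': [-0.025, -0.048, -0.016], 'grip_width': 0.086}
scene 392.21008140793026 392.21008140793026 279.2707672769683 206.9716224975098 ['color', 'fx', 'fy', 'cx', 'cy', 'camera_from_world']
[[-0.874, 0.485, -0.004, 0.525], [-0.287, -0.509, 0.812, 0.021], [0.392, 0.711, 0.584, -1.228], [0.0, 0.0, 0.0, 1.0]]
top 477.82971466627555 477.82971466627555 272.77513545069985 212.50852133003704 ['color', 'fx', 'fy', 'cx', 'cy', 'camera_from_world']
[[-0.006, -1.0, 0.019, -0.115], [0.998, -0.005, 0.056, -0.532], [-0.056, 0.019, 0.998, -1.123], [0.0, 0.0, 0.0, 1.0]]
wrist 378.0505604470945 378.0505604470945 278.57541159540807 207.43244647303845 ['color', 'fx', 'fy', 'cx', 'cy', 'camera_from_world']
[[0.313, 0.95, -0.0, -0.549], [-0.906, 0.299, -0.299, 0.038], [-0.284, 0.094, 0.954, -0.379], [0.0, 0.0, 0.0, 1.0]]
```

View pics/scene0.png

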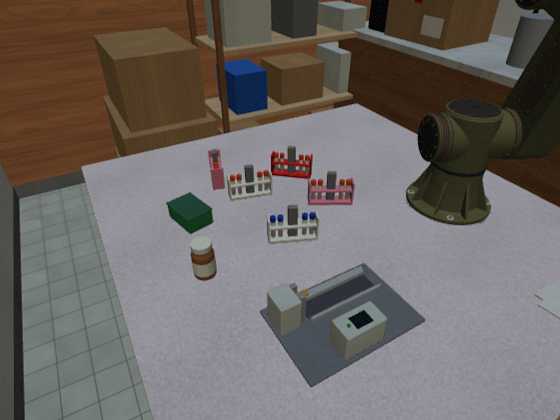

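View pics/top0.png

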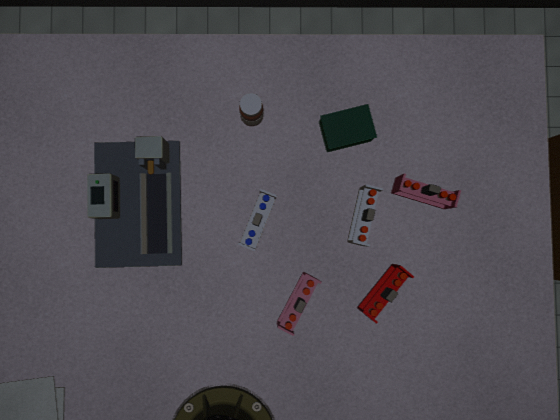

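View pics/wrist0.png

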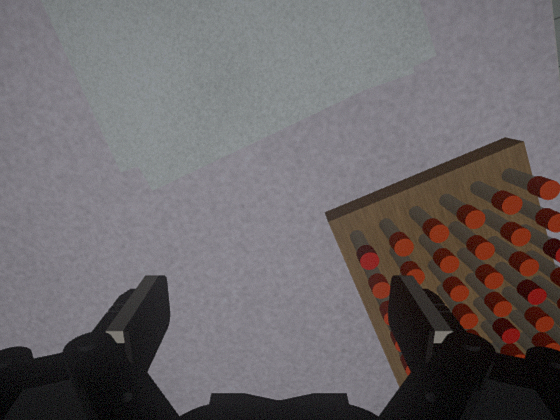

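The scene view shows the orange rack (white body) at about (250,183), and the top view shows it at (365,215). The dock is at (138,203) in the top view, with its housing at the top, so the push goes along roughly world +x. The pink and red racks are decoys.

```bash
cat > h.py <<'E'
import numpy as np,cv2
def ray(d,u,v):
    T=np.array(d["camera_from_world"]);R=T[:3,:3];c=-R.T@T[:3,3]
    r=R.T@np.array([(u-d["cx"])/d["fx"],-(v-d["cy"])/d["fy"],-1]);return c,r
def onz(d,u,v,z):
    c,r=ray(d,u,v);return c+r*(z-c[2])/r[2]
def proj(d,p):
    q=np.array(d["camera_from_world"])@np.append(p,1);return np.array([d["cx"]+d["fx"]*q[0]/-q[2],d["cy"]+d["fy"]*q[1]/q[2]])
def tri(obs):
    A=np.zeros((3,3));b=np.zeros(3)
    for d,u,v in obs:
        c,r=ray(d,u,v);r/=np.linalg.norm(r);P=np.eye(3)-np.outer(r,r);A+=P;b+=P@c
    return np.linalg.solve(A,b)
def capmask(img,box=None):
    h=cv2.cvtColor(img,cv2.COLOR_BGR2HSV);m=((h[...,0]<16)&(h[...,1]>150)&(h[...,2]>70)).astype(np.uint8)
    if box is not None:
        z=np.zeros_like(m);a,b,c,e=box;z[b:e,a:c]=m[b:e,a:c];m=z
    return m
E
python3 - <<'E'
from h import *
d=np.load("cam_top0.npz");img=d["color"]
m=capmask(img,(340,180,386,252))
n,l,st,ce=cv2.connectedComponentsWithStats(m)
for i in range(1,n):
    if st[i,4]>8: print(st[i],ce[i],onz(d,*ce[i],0.076))
a=cv2.resize(img[170:260,330:420],None,fx=6,fy=6,interpolation=cv2.INTER_CUBIC);cv2.imwrite("pics/t1.png",np.clip(a*1.5,0,255).astype(np.uint8))
a=cv2.resize(img[130:275,85:190],None,fx=4,fy=4,interpolation=cv2.INTER_CUBIC);cv2.imwrite("pics/t2.png",np.clip(a*2.0,0,255).astype(np.uint8))
E
```

```text
[370 189   6   7  32] [372.65625 192.     ] [ 0.57291049 -0.34435131  0.076     ]
[368 198   6   6  32] [370.5 200.5] [ 0.55357404 -0.33908808  0.076     ]
[362 226   6   7  32] [364.34375 229.     ] [ 0.48903102 -0.32395958  0.076     ]
[360 235   6   6  32] [362.34375 237.46875] [ 0.46994377 -0.31909826  0.076     ]
```

View pics/t1.png

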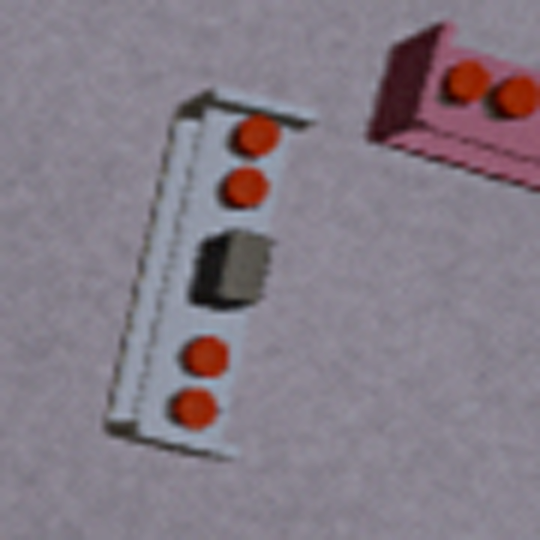

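View pics/t2.png

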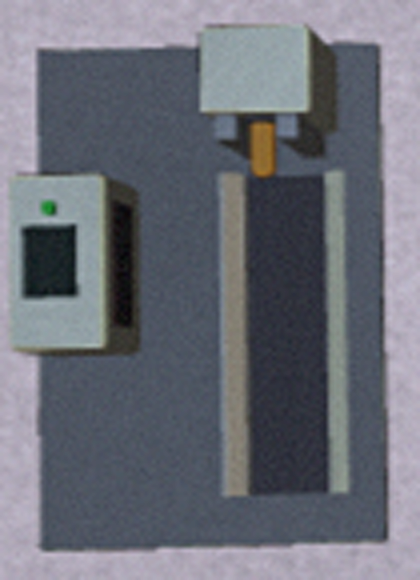

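```bash
python3 - <<'E'
from h import *
d=np.load("cam_top0.npz")
f=lambda x,y,z:onz(d,85+(x+.5)/4-.5,130+(y+.5)/4-.5,z)
for n,(x,y,z) in dict(plTL=(37,48,.008),plBL=(41,549,.008),plTR=(380,44,.008),plBR=(387,541,.008),chTL=(246,176,.018),chBL=(248,494,.018),chTR=(325,176,.018),chBR=(329,493,.018),
 rTL=(219,173,.028),rBL=(221,495,.028),rTR=(346,171,.028),rBR=(350,492,.028),
 hTL=(200,27,.09),hBL=(200,110,.09),hTR=(309,25,.09),hBR=(310,111,.09),tip=(262,176,.07)).items(): print(n,np.round(f(x,y,z),4))
E
```

```text
plTL [0.7042 0.3104 0.008 ]
plBL [0.4046 0.3037 0.008 ]
plTR [0.7061 0.105  0.008 ]
plBR [0.4078 0.0996 0.008 ]
chTL [0.6249 0.1823 0.018 ]
chBL [0.4365 0.1796 0.018 ]
chTR [0.6248 0.1355 0.018 ]
chBR [0.4368 0.132  0.018 ]
rTL [0.6254 0.1957 0.028 ]
rBL [0.4363 0.1928 0.028 ]
rTR [0.6263 0.1212 0.028 ]
rBR [0.4375 0.1178 0.028 ]
hTL [0.6988 0.1909 0.09  ]
hBL [0.652  0.1904 0.09  ]
hTR [0.6998 0.1302 0.09  ]
hBR [0.6513 0.1293 0.09  ]
tip [0.6177 0.1605 0.07  ]
```

The dock comes out at origin ≈ (0.536, 0.157) with yaw ≈ 1.0°. The rack is at (0.521, -0.332), yaw ≈ -13.8°. I'll move over to it at the current height first.

>>> carry_out --motion "-0.03 0.026 0 0 0 0 0; -0.03 0.026 0 0 0 0 0; -0.03 0.026 0 0 0 0 0; -0.03 0.026 0 0 0 0 0; -0.03 0.026 0 0 0 0 0; -0.03 0.026 0 0 0 0 0; -0.03 0.026 0 0 0 0 0; -0.03 0.026 0 0 0 0 0; -0.03 0.026 0 0 0 0 0; -0.03 0.026 0 0 0 0 0; -0.03 0.026 0 0 0 0 0"

```text
time: 1.07
eef_pos: [0.3407, 0.1174, 0.2314]
orientation: [2.545, 1.841, 0.001]
force: [1.1, 1.0, 0.1]
grip_width: 0.0853
```

>>> carry_out --motion "-0.03 0.026 0 0 0 0 0; -0.03 0.026 0 0 0 0 0; -0.03 0.026 0 0 0 0 0; -0.03 0.026 0 0 0 0 0; -0.03 0.026 0 0 0 0 0; -0.03 0.026 0 0 0 0 0; -0.03 0.026 0 0 0 0 0; -0.03 0.026 0 0 0 0 0; -0.02 0.015 0 0 0 -2.2 0; 0 0 0 0 0 -2.3 0; 0 0 0 0 0 0 0; 0 0 0 0 0 0 0"

```text
time: 2.07
eef_pos: [0.4706, -0.1973, 0.231]
orientation: [-2.472, -1.937, 0.0]
force: [-0.4, -0.2, -0.2]
grip_width: 0.0851
```

```bash
cat >> h.py <<'E'
from scipy.spatial.transform import Rotation as Ro
def delta(s,p,head):
    R=Ro.from_rotvec(s["orientation"]);x=np.radians(head)
    G=np.array([[np.cos(x),np.sin(x),0],[np.sin(x),-np.cos(x),0],[0,0,-1]]).T
    G=np.column_stack([[np.cos(x),np.sin(x),0],[np.sin(x),-np.cos(x),0],[0,0,-1]])
    e=np.array(p)-np.array(s["eef_pos"])
    print("pos",np.round(s["eef_pos"],4),"head",np.degrees(np.arctan2(*R.as_matrix()[1::-1,0])),"tilt",np.degrees(np.arccos(-R.as_matrix()[2,2])))
    print("tool shift",np.round(R.inv().apply(e),4),"turn",np.round(np.degrees((R.inv()*Ro.from_matrix(G)).as_rotvec()),2))
E
python3 - <<'E'
from h import *
from rig import *
s=get_state();print(s["time"],np.round(s["force"],2),s["q"]);delta(s,[.5214,-.3316,.231],76.2)
d=read_camera("wrist");cv2.imwrite("pics/w1.png",d["color"]);np.savez("cam_w1.npz",**d)
d=read_camera("scene");cv2.imwrite("pics/s1.png",d["color"]);np.savez("cam_s1.npz",**d)
E
```

```text
2.0667 [-0.43 -0.16 -0.23] [-4.68875753e-01  2.12157286e-01  1.63187033e+00  8.79404787e-05
  1.29837518e+00 -1.79797171e+00]
pos [ 0.4706 -0.1973  0.231 ] head 76.1502255793918 tilt 0.04667076136482434
tool shift [-1.182e-01  8.150e-02 -1.000e-04] turn [-0.04 -0.02 -0.05]
```

View pics/w1.png

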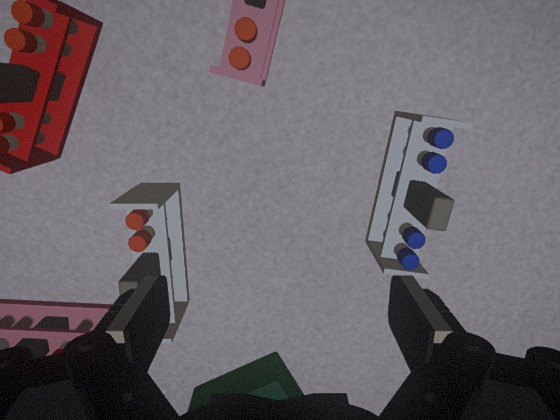

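View pics/s1.png

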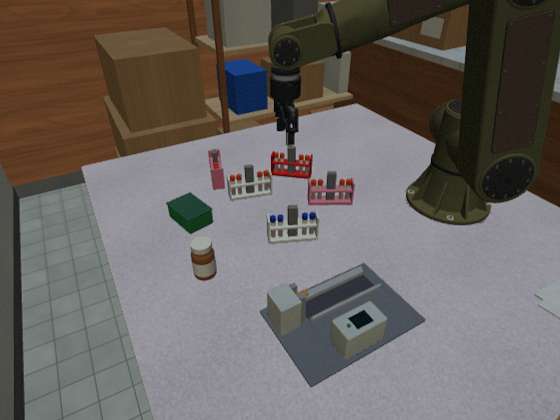

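The wrist view shows the orange rack at the lower left, post at about (140,270), and the blue rack at (415,200). I'll centre on the orange rack laterally and look again.

>>> carry_out --motion "-0.04 0 0 0 0 0 0; -0.04 0 0 0 0 0 0; -0.038 0 0 0 0 0 0; 0 0 0 0 0 0 0; 0 0 0 0 0 0 0; 0 0 0 0 0 0 0"

```text
time: 2.67
eef_pos: [0.4429, -0.3113, 0.2314]
orientation: [-2.472, -1.939, -0.0]
force: [-0.2, 0.0, 0.0]
grip_width: 0.0853
```

```bash
python3 - <<'E'
from h import *
from rig import *
s=get_state();delta(s,[.5214,-.3316,.231],76.2)
d=read_camera("wrist");img=d["color"];np.savez("cam_w2.npz",**d)
m=capmask(img)
n,l,st,ce=cv2.connectedComponentsWithStats(m)
for i in range(1,n):
    if st[i,4]>40: print(st[i],ce[i],onz(d,*ce[i],0.074))
for p in [(-53),(-33),33,53]:
    a=np.radians(-13.8);print(p,proj(d,[.5214+p*1e-3*np.cos(a),-.3316+p*1e-3*np.sin(a),.078]))
cv2.imwrite("pics/w2.png",img)
E
```

```text
pos [ 0.4429 -0.3113  0.2314] head 76.22869763918091 tilt 0.009936525414875679
tool shift [-0.001   0.0811  0.0004] turn [ 0.01 -0.01  0.03]
[ 127    0  104  160 5543] [179.79307234  77.51795057] [ 0.34220197 -0.36401232  0.074     ]
[200   0  23  12  95] [213.17894737   4.12631579] [ 0.30078958 -0.3254633   0.074     ]
[399  17  21  23 381] [408.81627297  27.93700787] [ 0.34922865 -0.19237213  0.074     ]
[389  47  21  22 351] [399.13390313  56.98005698] [ 0.36703416 -0.20201804  0.074     ]
[109 147  34  19 115] [125.34782609 155.86956522] [ 0.38818402 -0.42468242  0.074     ]
[144 162  12  10  46] [149.32608696 166.80434783] [ 0.40109558 -0.40910419  0.074     ]
[267 212  17  17 231] [275.17316017 220.22510823] [ 0.4693467 -0.3217524  0.074    ]
[267 235  17  16 210] [275.33333333 242.37619048] [ 0.48888643 -0.32644664  0.074     ]
[268 309  16  10 127] [275.49606299 312.7007874 ] [ 0.55606659 -0.34291009  0.074     ]
[268 323  16  14 177] [275.58757062 329.68361582] [ 0.57361092 -0.34715983  0.074     ]
[170 354  16  17 183] [177.50819672 362.91803279] [ 0.58722838 -0.44695605  0.074     ]
[191 358  16  14 166] [198.3373494  364.51807229] [ 0.59372759 -0.42820416  0.074     ]
-53 [278.57286898 221.71185194]
-33 [278.55038778 243.9966526 ]
33 [278.48182715 311.95830033]
53 [278.4625998  331.01767436]
```

View pics/w2.png

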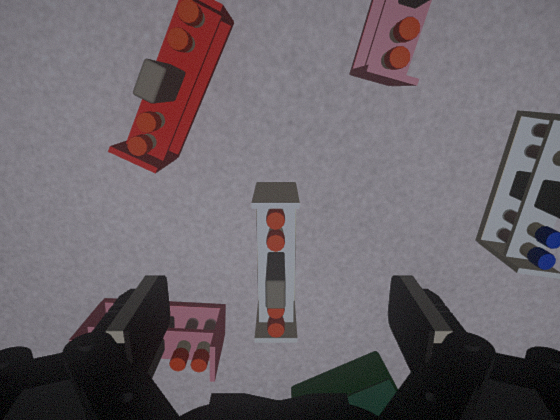

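The wrist view has the rack centred at about (275,270), aligned with the tool and about 2.5 mm further towards -tool-x. I'll move over it, descend and grip.

>>> carry_out --motion "-0.003 0.04 0 0 0 0 0; 0 0.0415 0 0 0 0 0; 0 0 0.03 0 0 0 0; 0 0 0.03 0 0 0 0; 0 0 0.03 0 0 0 0; 0 0 0.03 0 0 0 0; 0 0 0.02 0 0 0 0; 0 0 0.015 0 0 0 0; 0 0 0.0055 0 0 0 0; 0 0 0 0 0 0 0; 0 0 0 0 0 0 0; 0 0 0 0 0 0 0"

```text
time: 3.72
eef_pos: [0.5219, -0.3344, 0.0723]
orientation: [2.47, 1.939, 0.001]
force: [0.7, -0.2, -0.1]
grip_width: 0.0854
```

```bash
python3 - <<'E'
from h import *
from rig import *
s=get_state();print(np.round(s["force"],2));delta(s,[.522,-.3335,.071],76.2)
d=read_camera("wrist");cv2.imwrite("pics/w3.png",d["color"])
d=read_camera("top");cv2.imwrite("pics/t3.png",d["color"])
E
```

```text
[ 0.72 -0.16 -0.07]
pos [ 0.5219 -0.3344  0.0723] head 76.26368902336021 tilt 0.12449392903137917
tool shift [ 0.0009 -0.0001  0.0013] turn [0.12 0.05 0.06]
```

View pics/w3.png

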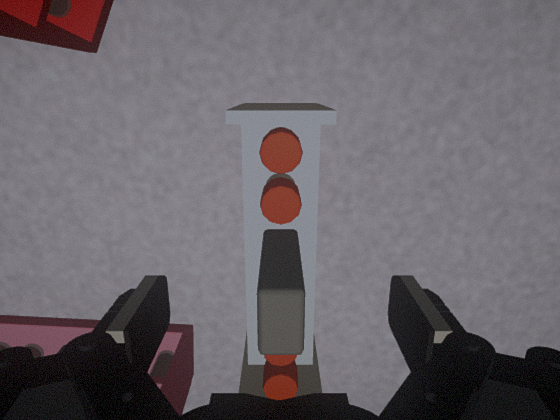

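The post is centred between the fingers at (281,322), and the rack is square to the tool. I'll close now.

>>> carry_out --motion "0.0005 0 0.001 0 0 0 1; 0 0 0 0 0 0 1; 0 0 0 0 0 0 1; 0 0 0 0 0 0 1; 0 0 0 0 0 0 1; 0 0 0 0 0 0 1; 0 0 0 0 0 0 1; 0 0 0 0 0 0 1; 0 0 0 0 0 0 1; 0 0 0 0 0 0 1" --grip_force 80

```text
time: 4.65
eef_pos: [0.5214, -0.334, 0.0699]
orientation: [2.471, 1.939, 0.0]
force: [0.1, 0.8, 1.8]
grip_width: 0.0149
```

```bash
python3 - <<'E'
from h import *
from rig import *
s=get_state();print(np.round(s["force"],2),np.round(s["moment"],2),s["grip_width"]);delta(s,[.522,-.3335,.071],76.2)
d=read_camera("wrist");cv2.imwrite("pics/w4.png",d["color"])
E
```

```text
[0.08 0.75 1.79] [ 0.07  0.01 -0.03] 0.014904910039049058
pos [ 0.5214 -0.334   0.0699] head 76.2356231983218 tilt 0.0137723633220507
tool shift [ 0.0006  0.0005 -0.0011] turn [0.01 0.   0.04]
```

View pics/w4.png

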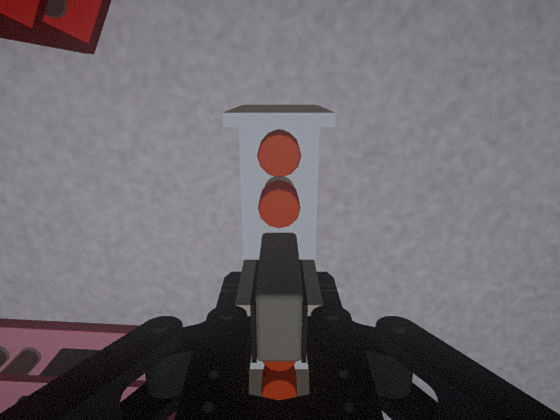

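Grip is solid at 14.9 mm opening. Next I lift and carry.

>>> carry_out --motion "0 0 -0.015 0 0 0 1; 0 0 -0.03 0 0 0 1; 0 0 -0.035 0 0 0 1; 0 0 -0.035 0 0 0 1; 0 0 -0.035 0 0 0 1; 0 0 -0.03 0 0 0 1; 0 0 0 0 0 0 1; 0 0 0 0 0 0 1; 0 0 0 0 0 0 1"

```text
time: 5.45
eef_pos: [0.5208, -0.3337, 0.248]
orientation: [-2.47, -1.938, 0.001]
force: [-0.8, -0.2, -3.0]
grip_width: 0.0151
```

```bash
python3 - <<'E'
from h import *
from rig import *
s=get_state();print(np.round(s["force"],2),np.round(s["moment"],2),s["grip_width"]);delta(s,[.506,.1565,.25],91)
d=read_camera("wrist");cv2.imwrite("pics/w5.png",d["color"])
E
```

```text
[-0.84 -0.19 -3.04] [ 0.01  0.   -0.01] 0.015146280192830054
pos [ 0.5208 -0.3337  0.248 ] head 76.23324926502569 tilt 0.14717713550037476
tool shift [ 0.4726 -0.1311 -0.0012] turn [ -0.13  -0.07 -14.77]
```

View pics/w5.png

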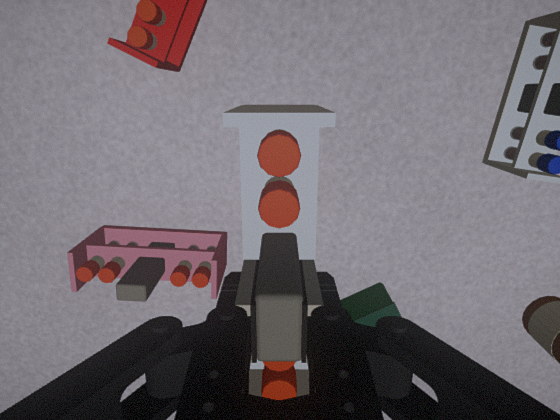

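The rack is lifted, upright and unchanged in the grip (caps at (279,153) and (279,205), as before). I'll carry it to above the channel.

>>> carry_out --motion "0.02 -0.006 0 0 0 0 1; 0.036 -0.01 0 0 0 0 1; 0.039 -0.011 0 0 0 0 1; 0.039 -0.011 0 0 0 0 1; 0.039 -0.011 0 0 0 0 1; 0.039 -0.011 0 0 0 0 1; 0.039 -0.011 0 0 0 0 1; 0.039 -0.011 0 0 0 0 1; 0.039 -0.011 0 0 0 0 1; 0.039 -0.011 0 0 0 0 1; 0.039 -0.011 0 0 0 0 1; 0.03 -0.008 0 0 0 0 1"

```text
time: 6.5
eef_pos: [0.5047, 0.1224, 0.2482]
orientation: [-2.469, -1.939, 0.003]
force: [0.9, -1.3, -1.8]
grip_width: 0.0148
```

>>> carry_out --motion "0.02 -0.005 0 0 0 -3 1; 0.01 -0.003 0 0 0 -4 1; 0 0 0 0 0 -4 1; 0 0 0 0 0 -3.8 1; 0 0 0 0 0 0 1; 0 0 0 0 0 0 1; 0 0 0 0 0 0 1"

```text
time: 7.08
eef_pos: [0.5045, 0.1505, 0.249]
orientation: [-2.204, -2.238, 0.002]
force: [-0.5, -0.4, -2.5]
grip_width: 0.0154
```

```bash
python3 - <<'E'
from h import *
from rig import *
s=get_state();print(np.round(s["force"],2),np.round(s["moment"],2),s["grip_width"]);delta(s,[.506,.1565,.25],91)
for n in ["wrist","top","scene"]:
    d=read_camera(n);cv2.imwrite(f"pics/{n}6.png",d["color"]);np.savez(f"cam_{n}6.npz",**d)
E
```

```text
[-0.52 -0.36 -2.52] [ 0.03  0.01 -0.01] 0.015353525140498016
pos [0.5045 0.1505 0.249 ] head 90.89077212292042 tilt 0.07997086120867787
tool shift [ 0.0059  0.0016 -0.001 ] turn [-0.08  0.02 -0.11]
```

View pics/wrist6.png

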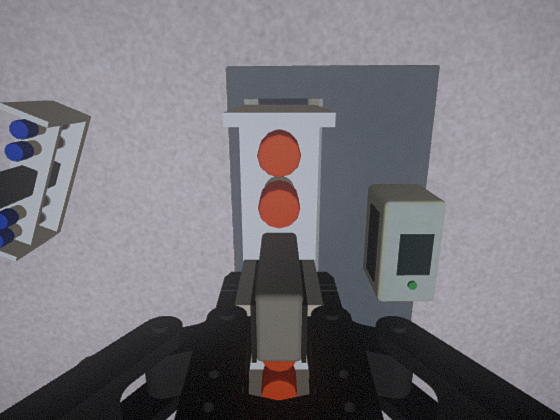

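View pics/scene6.png

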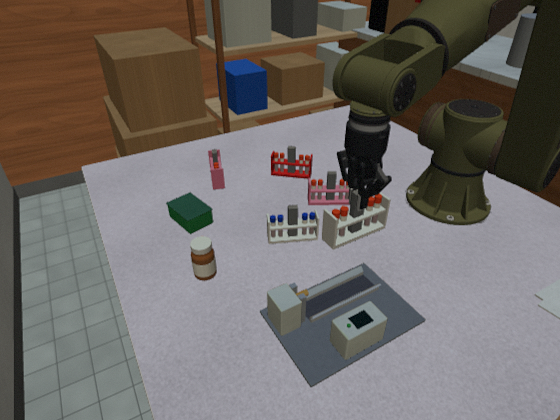

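The wrist view shows the rack over the channel, with the rail ends visible at (283,103) and the side reader at right. I'll lower it to just above the rails and compare rack and channel in the same pictures.

>>> carry_out --motion "0.0045 0.0015 0.02 0 0 0 1; 0 0 0.03 0 0 0 1; 0 0 0.03 0 0 0 1; 0 0 0.03 0 0 0 1; 0 0 0.018 0 0 0 1; 0 0 0.01 0 0 0 1; 0 0 0 0 0 0 1; 0 0 0 0 0 0 1; 0 0 0 0 0 0 1"

```text
time: 7.98
eef_pos: [0.5068, 0.1554, 0.1133]
orientation: [2.201, 2.24, 0.003]
force: [0.5, -0.2, -2.3]
grip_width: 0.015
```

```bash
python3 - <<'E'
from h import *
from rig import *
s=get_state();print(np.round(s["force"],2),np.round(s["moment"],2),s["grip_width"]);delta(s,[.506,.155,.11],91)
for n in ["wrist","top","scene"]:
    d=read_camera(n);cv2.imwrite(f"pics/{n}7.png",d["color"]);np.savez(f"cam_{n}7.npz",**d)
    if n=="top": cv2.imwrite("pics/t7.png",np.clip(cv2.resize(d["color"][130:275,85:190],None,fx=4,fy=4,interpolation=cv2.INTER_CUBIC)*2.,0,255).astype(np.uint8))
    if n=="scene": cv2.imwrite("pics/s7.png",cv2.resize(d["color"][200:400,240:440],None,fx=3,fy=3,interpolation=cv2.INTER_CUBIC))
E
```

```text
[ 0.51 -0.19 -2.27] [ 0.02 -0.04  0.03] 0.015015698622576746
pos [0.5068 0.1554 0.1133] head 91.02018604896632 tilt 0.1346100878986406
tool shift [-0.0004 -0.0009  0.0033] turn [ 0.13 -0.03  0.02]
```

View pics/wrist7.png

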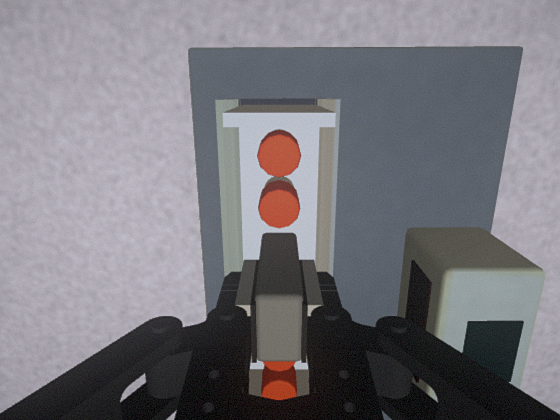

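View pics/t7.png

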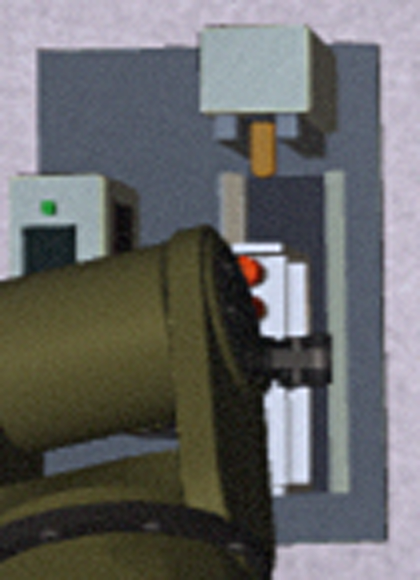

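View pics/s7.png

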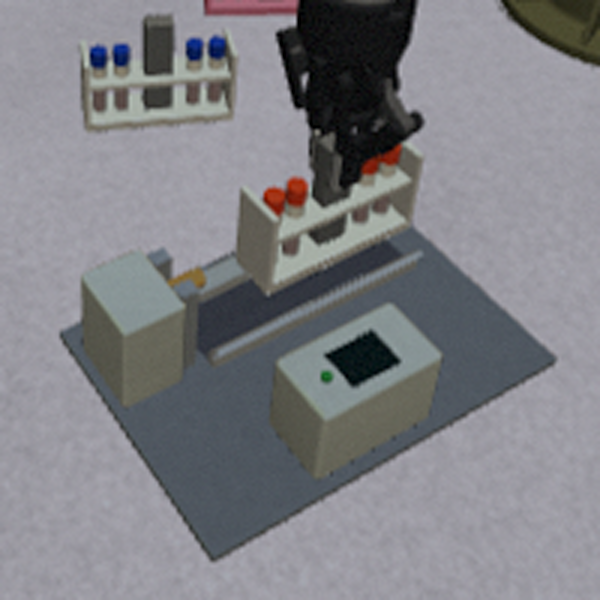

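```bash
python3 - <<'E'
from h import *
d=np.load("cam_wrist7.npz")
a=cv2.resize(d["color"][85:265,180:370],None,fx=4,fy=4,interpolation=cv2.INTER_CUBIC);cv2.imwrite("pics/wz7.png",a)
for n,u,v,z in [("railL",216,99,.028),("railR",340,99,.028),("plL",223.5,113,.118),("plR",335.5,113,.118)]:print(n,onz(d,u,v,z))
for p in [(-.1,.035,.028),(-.1,-.035,.028),(-.1,.024,.018),(-.1,-.024,.018),(-.1,.024,.008),(0,.035,.028),(0,-.035,.028)]:
    c,s=np.cos(.0175),np.sin(.0175)
    print(p,proj(d,[.536+c*p[0]-s*p[1],.157+s*p[0]+c*p[1],p[2]]))
E
```

```text
railL [0.43586933 0.11704527 0.028     ]
railR [0.43455991 0.18883212 0.028     ]
plL [0.43787085 0.13371833 0.118     ]
plR [0.43714955 0.17334947 0.118     ]
(-0.1, 0.035, 0.028) [342.33540054 100.55778366]
(-0.1, -0.035, 0.028) [221.58540057 100.46570354]
(-0.1, 0.024, 0.018) [321.4811157  100.00947152]
(-0.1, -0.024, 0.018) [242.13280538  99.94881394]
(-0.1, 0.024, 0.008) [319.74595821  99.51834659]
(0, 0.035, 0.028) [334.5014981  258.01369544]
(0, -0.035, 0.028) [228.36899961 257.99173858]
```

View pics/wz7.png

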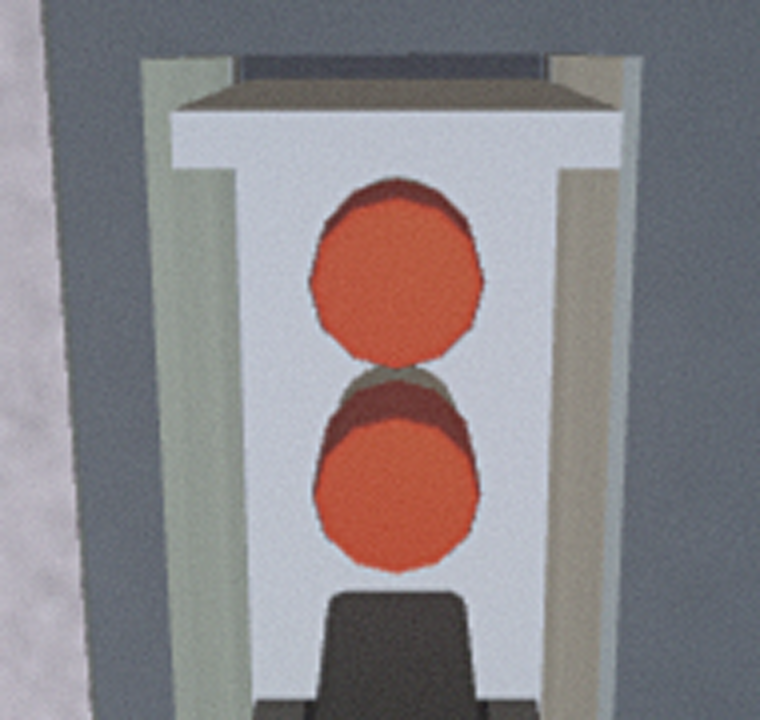

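Measured in the same wrist picture, the rack's rear is within about 0.6 mm of the channel's centre line, and the yaw matches. I'll lower it now.

>>> carry_out --motion "-0.0005 0 0.008 0 0 0 1; 0 0 0.008 0 0 0 1; 0 0 0.006 0 0 0 1; 0 0 0.005 0 0 0 1; 0 0 0.004 0 0 0 1; 0 0 0.002 0 0 0 1; 0 0 0 0 0 0 1; 0 0 0 0 0 0 1; 0 0 0 0 0 0 1"

```text
time: 8.88
eef_pos: [0.5062, 0.1548, 0.079]
orientation: [2.201, 2.241, 0.0]
force: [0.8, -0.0, -2.7]
grip_width: 0.0147
```

```bash
python3 - <<'E'
from h import *
from rig import *
s=get_state();print(np.round(s["force"],2),np.round(s["moment"],2),s["grip_width"]);delta(s,[.568,.1558,.0782],91)
d=read_camera("wrist");a=cv2.resize(d["color"][85:265,180:370],None,fx=4,fy=4,interpolation=cv2.INTER_CUBIC);cv2.imwrite("pics/wz8.png",a)
E
```

```text
[ 0.79 -0.03 -2.7 ] [-0.01  0.03  0.02] 0.014664430298322607
pos [0.5062 0.1548 0.079 ] head 91.03643859126014 tilt 0.021632908437609268
tool shift [-0.0001  0.0618  0.0008] turn [ 0.02 -0.    0.04]
```

View pics/wz8.png

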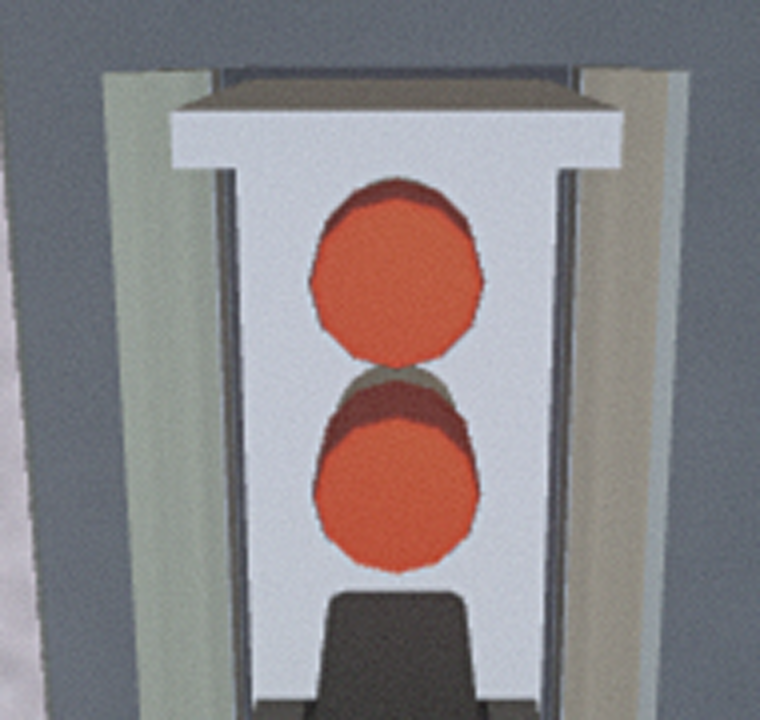

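The rack sits centred between the rails, with near-equal dark gaps on both sides. I'll lower the last bit and slide towards the plunger.

>>> carry_out --motion "0 0 0.0007 0 0 0 1; 0 0 0 0 0 0 1; 0 0 0 0 0 0 1; 0 0.008 0 0 0 0 1; 0 0.01 0 0 0 0 1; 0 0.01 0 0 0 0 1; 0 0.008 0 0 0 0 1; 0 0 0 0 0 0 1; 0 0 0 0 0 0 1; 0 0 0 0 0 0 1"

```text
time: 9.77
eef_pos: [0.5418, 0.1554, 0.0779]
orientation: [-2.201, -2.241, 0.001]
force: [-0.2, 0.0, -2.9]
grip_width: 0.0148
```

>>> carry_out --motion "0 0.003 0 0 0 0 1; 0 0.003 0 0 0 0 1; 0 0.003 0 0 0 0 1; 0 0 0 0 0 0 1; 0 0 0 0 0 0 1; 0 0 0 0 0 0 1"

```text
time: 10.27
eef_pos: [0.5508, 0.1556, 0.078]
orientation: [-2.201, -2.241, 0.001]
force: [-4.5, -0.2, -1.5]
grip_width: 0.0152
```

```bash
python3 - <<'E'
from h import *
from rig import *
s=get_state();print(np.round(s["force"],2),np.round(s["moment"],2),s["grip_width"]);delta(s,[.568,.1558,.0782],91)
E
```

```text
[-4.45 -0.18 -1.54] [-0.    0.61  0.04] 0.015174581997838846
pos [0.5508 0.1556 0.078 ] head 91.03792437843704 tilt 0.040838248252404376
tool shift [-0.0001  0.0172 -0.0003] turn [-0.04  0.    0.04]
```

The plunger is engaged at about 4.5 N. I'll continue with finer steps.

>>> carry_out --motion "0 0.003 0 0 0 0 1; 0 0.003 0 0 0 0 1; 0 0.003 0 0 0 0 1; 0 0.002 0 0 0 0 1; 0 0 0 0 0 0 1; 0 0 0 0 0 0 1; 0 0 0 0 0 0 1"

```text
time: 10.85
eef_pos: [0.5616, 0.1559, 0.078]
orientation: [-2.201, -2.241, 0.001]
force: [-5.5, -0.1, 0.3]
grip_width: 0.0151
```

>>> carry_out --motion "0 0.001 0 0 0 0 1; 0 0.001 0 0 0 0 1; 0 0 0 0 0 0 1; 0 0 0 0 0 0 1"

```text
time: 11.18
eef_pos: [0.5635, 0.1559, 0.078]
orientation: [-2.201, -2.241, 0.002]
force: [-6.2, 0.4, -1.1]
grip_width: 0.0151
```

>>> carry_out --motion "0 0.001 0 0 0 0 1; 0 0 0 0 0 0 1; 0 0.001 0 0 0 0 1; 0 0 0 0 0 0 1; 0 0 0 0 0 0 1"

```text
time: 11.6
eef_pos: [0.5654, 0.1559, 0.078]
orientation: [-2.2, -2.241, 0.002]
force: [-7.6, -0.2, 0.3]
grip_width: 0.0151
```

>>> carry_out --motion "0 0.001 0 0 0 0 1; 0 0 0 0 0 0 1; 0 0 0 0 0 0 1"

```text
time: 11.85
eef_pos: [0.5664, 0.156, 0.078]
orientation: [-2.2, -2.241, 0.002]
force: [-6.8, 0.2, 1.3]
grip_width: 0.0149
```

>>> carry_out --motion "0 0.0007 0 0 0 0 1; 0 0 0 0 0 0 1; 0 0 0 0 0 0 1"

```text
time: 12.1
eef_pos: [0.5671, 0.156, 0.078]
orientation: [-2.2, -2.241, 0.002]
force: [-8.1, 0.1, 1.7]
grip_width: 0.015
```

>>> carry_out --motion "0 0.0005 0 0 0 0 1; 0 0 0 0 0 0 1; 0 0 0 0 0 0 1"

```text
time: 12.35
eef_pos: [0.5676, 0.156, 0.078]
orientation: [-2.2, -2.241, 0.002]
force: [-8.4, 0.9, 0.7]
grip_width: 0.0151
```

>>> carry_out --motion "0 0.0005 0 0 0 0 1; 0 0 0 0 0 0 1; 0 0 0 0 0 0 1"

```text
time: 12.6
eef_pos: [0.568, 0.156, 0.078]
orientation: [-2.2, -2.241, 0.002]
force: [-8.6, -0.4, 2.1]
grip_width: 0.0154
```

>>> carry_out --motion "0 0.0005 0 0 0 0 1; 0 0 0 0 0 0 1; 0 0 0 0 0 0 1"

```text
time: 12.85
eef_pos: [0.5685, 0.156, 0.078]
orientation: [-2.2, -2.241, 0.002]
force: [-8.4, -0.3, 1.7]
grip_width: 0.0152
```

>>> carry_out --motion "0 0.0005 0 0 0 0 1; 0 0 0 0 0 0 1; 0 0 0 0 0 0 1"

```text
time: 13.1
eef_pos: [0.5687, 0.156, 0.078]
orientation: [-2.2, -2.241, 0.003]
force: [-12.0, -0.0, 2.8]
grip_width: 0.015
```

Force jumped to 12 N and motion stalled, so the stops are reached. I'll press on a little to build margin.

>>> carry_out --motion "0 0.0005 0 0 0 0 1; 0 0 0 0 0 0 1; 0 0 0 0 0 0 1"

```text
time: 13.35
eef_pos: [0.5687, 0.156, 0.0781]
orientation: [-2.199, -2.24, 0.005]
force: [-16.9, -1.2, 6.6]
grip_width: 0.015
```

>>> carry_out --motion "0 0.0005 0 0 0 0 1; 0 0 0 0 0 0 1; 0 0 0 0 0 0 1"

```text
time: 13.6
eef_pos: [0.5688, 0.156, 0.0781]
orientation: [-2.199, -2.24, 0.006]
force: [-21.9, -1.8, 10.0]
grip_width: 0.0147
```

```bash
python3 - <<'E'
from h import *
from rig import *
s=get_state();print(np.round(s["force"],2),np.round(s["moment"],2),s["grip_width"]);delta(s,[.568,.1558,.0782],91)
for n in ["wrist","scene","top"]:
    d=read_camera(n)
    img={"wrist":d["color"],"scene":cv2.resize(d["color"][200:400,240:440],None,fx=3,fy=3,interpolation=cv2.INTER_CUBIC),"top":np.clip(cv2.resize(d["color"][130:275,85:190],None,fx=4,fy=4,interpolation=cv2.INTER_CUBIC)*2.,0,255).astype(np.uint8)}[n]
    cv2.imwrite(f"pics/{n}9.png",img)
E
```

```text
[-21.91  -1.79  10.05] [-0.29  3.13  0.1 ] 0.014717886543351906
pos [0.5688 0.156  0.0781] head 91.06116042407112 tilt 0.29191746389206297
tool shift [-0.0001 -0.0008 -0.0001] turn [-0.29  0.04  0.06]
```

View pics/scene9.png

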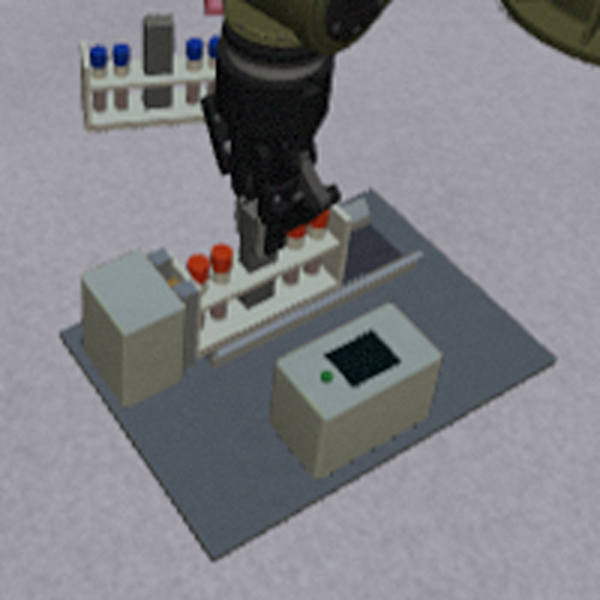

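View pics/top9.png

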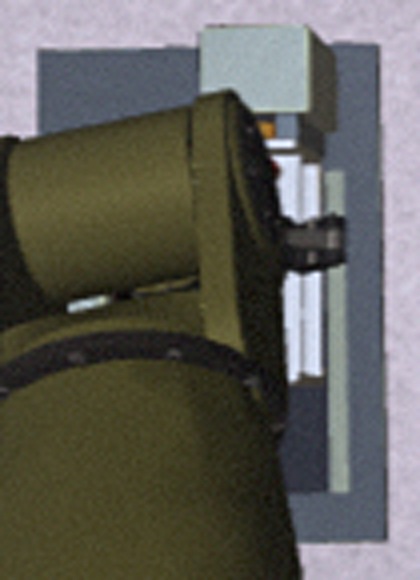

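View pics/wrist9.png

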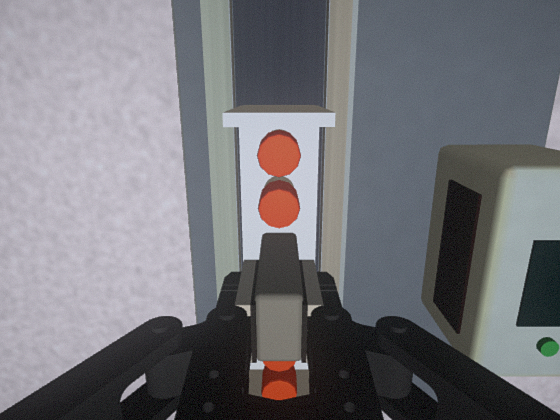

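The scene view shows the rack end against both stop bars (about (185,300)), with the plunger hidden. The wrist view shows it centred and upright. Next I hold and check that the force stays steady.

>>> carry_out --motion "0 0 0 0 0 0 1; 0 0 0 0 0 0 1; 0 0 0 0 0 0 1; 0 0 0 0 0 0 1; 0 0 0 0 0 0 1; 0 0 0 0 0 0 1; 0 0 0 0 0 0 1; 0 0 0 0 0 0 1; 0 0 0 0 0 0 1; 0 0 0 0 0 0 1; 0 0 0 0 0 0 1; 0 0 0 0 0 0 1"

```text
time: 14.75
eef_pos: [0.5687, 0.1559, 0.078]
orientation: [-2.199, -2.24, 0.006]
force: [-22.1, -2.5, 10.2]
grip_width: 0.0152
```

```bash
python3 -c "
from rig import *
print(sign_off())"
```

```text
the job is handed in; nothing more can be done
None
```

The orange-capped rack is in the reader channel, pressed against the steel stops and still held in the gripper. I handed the job in at about 14.8 s of the 42 s allowed; `sign_off()` reported no verdict.

**Last checks:**
- **Push:** I stopped when motion stalled and the force rose. After a 1 s hold, the wrist force along the push direction was steady at 22 N. Taking off about 8 N for the spring leaves roughly 14 N on the stops.
- **Grip:** the fingers hold the post at a 15 mm opening with 80 N.
- **Position:** the pictures show the rack centred and upright between the rails. The tool is turned about 1°, in line with the dock, and tilted 0.3°.
- **Other objects:** I saw no contact with the blue rack, bottle or box during the moves. I did not re-measure their positions at the end.

**Disagreements and limits:**
- The top camera placed things about 2 mm further in y than the wrist camera and the grasp did, so I relied on the wrist view of rack and rails for centring.
- The arm hid part of the final top view, so contact with the second stop bar and the plunger's travel are inferred from force and position. At the end there was also about 10 N upward on the tool, probably the rack's front edge pressing on the channel floor.

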